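# Demould a cast crank and fit it in the torque cell

### The job

Free the amber resin crank from its mould: draw the red-knobbed side core fully back so that it leaves the crank's eye, then lift the crank straight up out of the cavity without forcing it against the core or the mould. Stand its keyed axle in the torque cell's socket, turn the crank until the key finds the keyway and it drops, and leave it upright and fully home, hub flush on the spindle face. Press only lightly on the cell, and leave the other things on the bench where they are.

Things in the scene. Friction and masses are not known exactly. Their poses are not given: they have to be found in the camera images.
- mould: Lower half of an aluminium mould, fixed, 200 (its x) by 100 mm (y), top face 60 mm above the bench; strap clamps to x = +-128, 29 mm high. Origin: centre of the underside. Open cavity 26 mm deep, floor 34 mm above the bench, about 1.5 mm play round the crank. Crank hub at x = -50, y = 0 with its axle in a wide bore; arm along the mould's +x, eye at x = 55, y = 0.
- core (a joint): Travel of the side core, m. 0 to 0.004: in, its level 8 mm pin passing through the crank's 12 mm eye and locking the crank in the cavity. 0.040: drawn fully back to its stop, clear of the eye (clear from 0.034). It slides to the mould's +y against about 4 N of friction and stays where it is left.
- core_knob (a point): Middle of the core's red pull knob, moving with it: a lying cylinder 26 mm in diameter and 26 mm long, axis along the mould's y, 47 mm above the bench, with a 34 mm collar 5 mm thick on its outer end. With the core at 0, it is at x = 55, y = 82 mm of the mould.
- crank: The casting, 0.3 to 0.5 kg, 141 mm long. Origin: centre of the hub's underside, on the axle's axis; z up the axle, x along the arm to the eye. Amber hub 46 x 46 mm, 26 mm high; arm 22 mm wide and high; eye 26 mm across, 28 mm wide (y), centred at x = 105, z = 13 mm, its hole along y. An aluminium boss stands on the hub, a steel axle hangs below it.
- crank_hub (a point): Middle of the crank's aluminium boss, the place to grip: 40 mm (crank x) by 34 mm (crank y) and 28 mm high, from 26 to 54 mm above the crank's origin. In the mould all 28 mm of it stand above the mould's top face.
- axle_tip (a point): Lower end of the crank's steel axle, 28 mm below the crank's origin. Axle 20 mm in diameter, end chamfered. A key 7 mm wide runs along its +x (arm) side, out to 14 mm from the axis, from the hub down to 12 mm above this tip; those last 12 mm are plain and round.
- cell: Torque cell, fixed: grey foot plate 160 x 140 x 12 mm; dark round housing 84 mm in diameter, 68 mm high, with a red mark at its +x; in it a steel spindle 60 mm in diameter, flat face 75 mm above the bench. Origin: centre of the underside, on the spindle's axis. The spindle is stiff (0.5 N m to turn) and was left at an unknown angle.
- cell_mouth (a point): Mouth of the socket, centre of the spindle face; axes as the cell's, not turning with the spindle. Bore 22.4 mm, 34 mm deep, with one keyway 10 mm wide up to the face, lying anywhere within 0.6 rad either side of the red mark. The axle's plain end enters at any angle; the key then rests on the face, hub 16 mm above it, and drops when the arm points along the keyway within about 0.1 rad.
- top_half: Upper half of the mould, 200 x 100 x 35 mm with four guide pins up to 64 mm, put aside; leave alone.
- release_can: Blue spray can of release agent, 60 mm in diameter, 170 mm high; leave alone.
- mix_cup: White mixing cup, 80 mm in diameter, 100 mm high; leave alone.
- scraper: Spatula, 200 mm long, lying; leave alone.
- weight: Brass weight with a knob, 48 mm in diameter, 62 mm high; leave alone.
- caliper: Digital caliper, 200 mm long, lying; leave alone.
There are look-alikes about, which are no part of the job. What is shaped like the cell but green or purple is not meant.

How it is judged:
On the way, in this order (a step that is already met when the one before it is completed fails the run):
1. the side core is drawn fully back (value of joint core above 0.036 m), for 0.2 s.
2. the crank is lifted clear of the mould, upright (z of crank in the frame of mould above 0.092 m and angle between crank's own z axis and vertical below 0.35 rad), for 0.1 s.
At the end, for the whole second after the job is handed in: The crank stands in the torque cell's socket with its hub within 3 mm of the spindle face (key in the keyway), within 4 mm of the axis, within 0.06 rad of upright and at rest; the side core is still drawn back at least 34 mm; nothing is touched (z of crank in the frame of cell_mouth between -0.003 and 0.003 m and horizontal distance between crank and cell_mouth below 0.004 m and angle between crank's own z axis and vertical below 0.06 rad and linear speed of crank below 0.01 m/s and value of joint core above 0.034 m).
It fails at once if the crank is forced against the core or the mould with more than 80 N (contact force between crank and mould above 80 N).
It fails at once if the torque cell is pressed or wedged with more than 100 N through the crank (contact force between crank and cell above 100 N).
It fails at once if another loose thing on the bench is moved more than 25 mm (distance of any of top_half, release_can, mix_cup, scraper, weight, caliper from where it was at the start of the episode above 0.025 m).
It also fails if it takes over 72 s, if anything falls off the work surface, if the arm or the gripper's body presses on something with over 40 N, if the wrist force passes 120 N, or if a joint passes its speed limit or range.

### The arm

A 6-joint arm with a two-finger parallel gripper is mounted at the origin on the work surface. World frame = base frame: x ahead of the robot, y to its left, z up, the work surface at z = 0. Lengths are in m, angles in rad, forces in N, time in s.
With the tool pointing down it reaches from about 0.225 to 0.875 m from the base axis. Payload 3.4 kg.
Tool frame: the origin (TCP) lies midway between the tips of the shut fingers; the grasp point (between the pads) lies 19 mm behind it (manip.pinch_z is the distance from the TCP to the grasp point, in m); z points along the fingers, y is the line along which they close (so a half turn about z gives the same grasp; the last joint's range is limited). The gripper opens to 85 mm and grips with 20 to 120 N. Pads are 22 mm wide; open, the fingers measure 114 mm over their backs; the gripper's body (76 mm by 85 mm) begins 54 mm behind the grasp point. The pads swing forward as they close: fully open they stand 13 mm farther back than shut.
Start: joints at [-1.371, 0.276, 1.505, -0, 1.361, -0.121], TCP at [0.181, -0.546, 0.231] pointing down, gripper open.
Joint ranges: [-2.89, 2.89], [-0.75, 2.08], [0.22, 2.7], [-1.18, 4.32], [0.11, 2.71], [-2.7, 2.7]. Speed limits (rad/s): [2.57, 2.57, 3.14, 3.14, 3.14, 3.14].

### API

Orientations are given as a unit quaternion [w, x, y, z].
In Python, from rig import manip gives the robot as it stands.
- The arm moves only by the tool carry_out, never from a script. Its arguments are lists of equal length, an entry for each row: "delta_pos": the shift along the tool's x, y, z scaled (see below), a list of three; "turn": the turn, a rotation vector about the tool's x, y, z scaled (see below), a list of three; "claw": the closure, from -1 (fully open) to 1 (shut). A call has 1 to 12 rows; each row is the pose to reach, as a shift and turn from the pose commanded when the call began, along the tool's axes at that moment; what a row does not reach only later rows make up. The controller multiplies each number of a shift by 400 mm and each number of a turn by 30 degrees. A row lasts 1/10 s, in which the tool goes at most 50 mm and 8.59 degrees, less where a joint would pass 70% of its speed; a pose out of reach is approached as far as the arm can. A call with a number of a shift or a turn outside -1 to 1 is refused whole. A call with a gripper value outside its range is refused whole. The fingers move at their own pace and stop on an object; "force" is the grip in N (left out, the last holds). Time passes only in rows, so rows that repeat a pose let the fingers close. It gives the time, the measured TCP pose, the force, the opening and the grip force at its end, in the units of the state.
- manip.get_state(): the state, without advancing time (a new reading comes with each control period).
- manip.get_image(name): name is "scene" or "side" or "wrist"; returns a dict with "image" (420x560x3 uint8, red, green, blue), "z_map" (420x560 float32, m along the optical axis (not along the pixel's ray), 0 where there is no reading), "fx", "fy", "cx", "cy" (pixels), "k1" (the pictures are not rectified: a ray, as slopes to the right and down, at radius r is drawn at 1 + k1 r^2 times it, then the intrinsics apply), "world_to_cam" (4x4, takes a point from world to camera coordinates). Camera axes: x right, y down, z forward; pixel columns grow to the right and rows downward; lengths in m; the calibration is good to about 2 mm. A picture is of the moment at which its call begins.
- manip.sign_off(): hands the job in; it is judged then, once.
Trained networks look in the newest picture that a camera, given by its name, has taken for a name from the list of things; names that differ only in an ending like _2 or _b are one class to them, and where a whole thing is asked for, a point or a joint stands for the part that bears it (a point fixed in the world has none). Each returns a list of dicts, best first, with "score" (0 to 1); they miss things now and then, are a little off and sometimes report something else, mostly with a low value. They report only what shows in the picture. A call takes as long as a camera call. They do not tell look-alikes from the thing itself.
- manip.spot_in(camera, query): "point" ([x, y, z] in m, in world coordinates, good to about 4 mm: the middle of the surface that is visible of it).
- manip.place_of(camera, query): "point" ([x, y, z] in m, in world coordinates, good to about 4 mm: a listed point, or the origin of a listed thing).
The state is a dict: "clock": time; "qpos": joint angles; "qd": joint speeds; "effort": joint torques, N m; "position": TCP position; "ee_rot": TCP orientation; "contact_force": force on the tool from outside, world axes, zero at the start; "moment": the same for the moment, N m; "width": finger opening in m; "gripper_force": force on a finger pad.
Only numpy, scipy, OpenCV 4.12 (cv2) and the standard library are available. Lean on these libraries where they do the work, as an engineer would, in place of code of your own. Each camera call takes 0.05 s, during which the arm holds its last target. There are 200 camera calls.

## Working session

There is one attempt and no reset: what is moved stays moved. The work goes in short steps, Python scripts to look and compute and a tool call to move; the robot and the scene stay as the last step left them, time stands still between calls to the robot, and variables do not carry over. Pictures are saved under pics/ and viewed, at most 10 in all, crops included, and the job is handed in when it is done.

Besides the shell and the picture viewer there is one more tool, called after ">>>" in YAML: its name, and indented under it one key for each argument. carry_out: Moves the arm, as the interface text tells. Shifts and turns lie within -1 to 1; 1 stands for 400 mm of shift or 30 degrees of turn. Its arguments: {"type":"object","properties":{"delta_pos":{"type":"array","items":{"type":"array","items":{"type":"number","minimum":-1,"maximum":1}}},"turn":{"type":"array","items":{"type":"array","items":{"type":"number","minimum":-1,"maximum":1}}},"claw":{"type":"array","items":{"type":"number"}},"force":{"type":"number"}},"required":["delta_pos","turn","claw"]}

```bash
mkdir -p pics; ls; cat > h.py <<'E'
import sys; sys.path.insert(0,'.')
import numpy as np, cv2
from rig import manip
from scipy.spatial.transform import Rotation as R
def world(im):
    h,w=im["z_map"].shape; u,v=np.meshgrid(np.arange(w),np.arange(h))
    K=np.array([[im["fx"],0,im["cx"]],[0,im["fy"],im["cy"]],[0,0,1]])
    p=cv2.undistortPoints(np.stack([u,v],-1).reshape(-1,1,2).astype(np.float64),K,np.array([im["k1"],0,0,0.])).reshape(h,w,2)
    z=im["z_map"]; c=np.dstack([p[...,0]*z,p[...,1]*z,z,np.ones_like(z)])
    P=c@np.linalg.inv(im["world_to_cam"]).T; P=P[...,:3]; P[z==0]=np.nan
    return P
def proj(im,p):
    c=im["world_to_cam"]@np.append(p,1); a=c[:2]/c[2]; a=a*(1+im["k1"]*(a@a))
    return np.array([im["fx"]*a[0]+im["cx"],im["fy"]*a[1]+im["cy"]])
def save(n,a): cv2.imwrite(f"pics/{n}.png",cv2.cvtColor(a,cv2.COLOR_RGB2BGR))
def tool(): 
    s=manip.get_state(); q=s["ee_rot"]; return np.array(s["position"]),R.from_quat([q[1],q[2],q[3],q[0]])
E
python3 - <<'E'
from h import *
ims=[manip.get_image(n) for n in("scene","side")]
save("a",cv2.resize(np.vstack([i["image"] for i in ims]),None,fx=.714,fy=.714))
for n,i in zip(("scene","side"),ims):
    save(n,i["image"])
    for q in("mould","core_knob","crank","crank_hub","cell","cell_mouth"):
        print(n,q,[(round(d["score"],2),np.round(d["point"],3).tolist(),proj(i,d["point"]).astype(int).tolist()) for d in manip.place_of(n,q)])
p,r=tool();print(p,r.as_matrix())
E
```

```text
pics
scene mould [(0.6, [0.611, -0.155, 0.001], [213, 209])]
scene core_knob [(0.51, [0.53, -0.106, 0.051], [246, 199]), (0.48, [0.444, -0.462, 0.002], [217, 124])]
scene crank [(0.71, [0.616, -0.209, 0.033], [202, 190])]
scene crank_hub [(0.55, [0.618, -0.206, 0.075], [200, 182]), (0.32, [0.3, -0.393, -0.002], [264, 122])]
scene cell [(0.89, [0.347, 0.108, 0.001], [343, 236]), (0.77, [0.582, 0.156, -0.001], [280, 293]), (0.72, [0.362, -0.224, 0.002], [275, 160]), (0.19, [0.619, -0.208, 0.075], [200, 181])]
scene cell_mouth [(0.91, [0.348, 0.109, 0.076], [348, 222]), (0.68, [0.576, 0.155, 0.069], [283, 279]), (0.62, [0.36, -0.218, 0.074], [277, 145])]
side mould [(0.57, [0.608, -0.161, -0.002], [280, 195]), (0.51, [0.3, -0.393, -0.004], [407, 189]), (0.42, [0.616, -0.468, -0.003], [324, 150])]
side core_knob [(0.63, [0.528, -0.103, 0.044], [294, 201])]
side crank [(0.84, [0.615, -0.21, 0.036], [286, 175])]
side crank_hub [(0.67, [0.613, -0.204, 0.076], [286, 165]), (0.19, [0.618, -0.211, 0.037], [286, 175])]
side cell [(0.81, [0.348, 0.107, -0.001], [318, 292]), (0.74, [0.584, 0.156, 0.001], [219, 264]), (0.61, [0.362, -0.216, 0.004], [367, 211])]
side cell_mouth [(0.94, [0.579, 0.16, 0.073], [216, 243]), (0.73, [0.358, -0.219, 0.072], [372, 190]), (0.67, [0.348, 0.106, 0.073], [320, 268])]
[ 0.1812818  -0.54569212  0.23136166] [[ 9.48975564e-01  3.15349613e-01 -1.44213751e-05]
 [ 3.15349608e-01 -9.48975556e-01 -1.39978212e-04]
 [-5.78276074e-05  1.28288128e-04 -9.99999990e-01]]
```

```bash
python3 - <<'E'
from h import *
a=cv2.imread("pics/scene.png"); b=cv2.imread("pics/side.png")
c=np.hstack([cv2.resize(a[90:330,130:430],(400,320)),cv2.resize(b[110:350,170:470],(400,320))])
cv2.imwrite("pics/b.png",c)
im=manip.get_image("scene");P=world(im)
for nm in("scene","side"):
    im=manip.get_image(nm);P=world(im)
    # mould top plane points
    m=(abs(P[...,2]-.060)<.004)&(np.hypot(P[...,0]-.61,P[...,1]+.158)<.13)
    r=cv2.minAreaRect((P[m][:,:2]*1000).astype(np.float32)); print(nm,"mould",m.sum(),r)
    m=(P[...,2]>.078)&(P[...,2]<.11)&(np.hypot(P[...,0]-.615,P[...,1]+.207)<.05)
    print("boss",m.sum(),cv2.minAreaRect((P[m][:,:2]*1000).astype(np.float32)))
    for c in((.347,.108),(.58,.157),(.361,-.219)):
        m=(P[...,2]>.0715)&(P[...,2]<.08)&(np.hypot(P[...,0]-c[0],P[...,1]-c[1])<.04)
        x=P[m]; print(c,m.sum(),(x.max(0)+x.min(0))/2, np.median(x[:,2]),np.median(im["image"][(abs(P[...,2]-.04)<.02)&(np.hypot(P[...,0]-c[0],P[...,1]-c[1])<.05)],0))
E
```

```text
scene mould 1944 ((591.4334106445312, -159.09698486328125), (151.36325073242188, 203.853515625), 2.5249435901641846)
boss 175 ((618.90087890625, -207.2264404296875), (34.68718338012695, 43.42161560058594), 2.436411142349243)
(0.347, 0.108) 301 [0.35241799 0.10794929 0.0750813 ] 0.07413409257484782 [60. 24. 82.]
(0.58, 0.157) 386 [0.58347688 0.1556972  0.07538874] 0.07429825710502136 [75. 74. 77.]
(0.361, -0.219) 204 [ 0.36064055 -0.22015224  0.07554268] 0.07464890836119631 [19.  69.5 28. ]
side mould 1217 ((588.58544921875, -157.59066772460938), (152.16012573242188, 204.70098876953125), 3.3966665267944336)
boss 121 ((614.4927978515625, -207.32403564453125), (34.512149810791016, 43.88644027709961), 2.3999576568603516)
(0.347, 0.108) 393 [0.34758845 0.10728977 0.07433646] 0.07359584367834038 [75. 34. 91.]
(0.58, 0.157) 303 [0.57787919 0.15647573 0.07421182] 0.07336305486427219 [55. 53. 53.]
(0.361, -0.219) 213 [ 0.36011955 -0.21937125  0.0743049 ] 0.07400224436299141 [26. 80. 38.]
```

View pics/a.png

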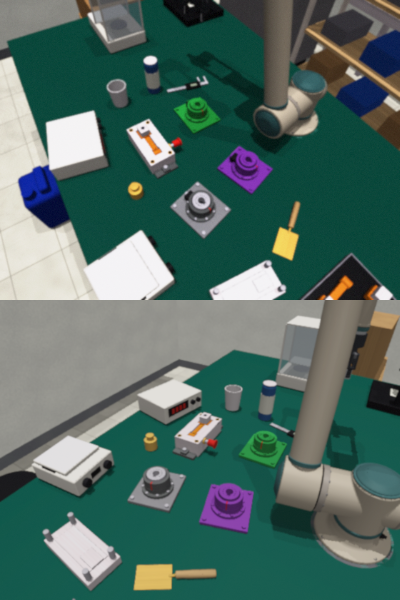

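View pics/b.png

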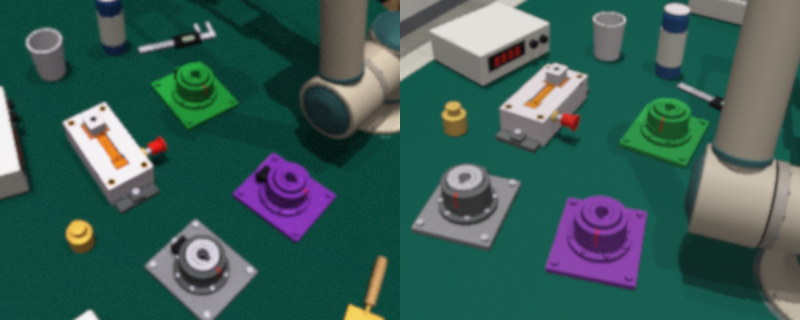

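The grey cell is at (200,255) in the left crop and (467,190) in the right crop. It is the only grey one; green is at (195,85) and purple at (285,185) in the left crop. The red knob is at (155,146). The knob, boss and mould positions agree with each other for a mould yaw of about 92.4°, so I'm moving to above the knob.

>>> carry_out:
  delta_pos:
    - [1, -0.7, 0]
    - [1, -0.7, 0]
    - [1, -0.7, 0]
    - [1, -0.7, 0]
    - [1, -0.7, 0]
    - [1, -0.7, 0]
    - [1, -0.7, 0]
    - [1, -0.7, 0]
    - [1, -0.7, 0]
    - [1, -0.7, 0]
    - [1, -0.7, 0]
    - [1, -0.7, 0]
  turn:
    - [0, 0, 0.53]
    - [0, 0, 0.53]
    - [0, 0, 0.53]
    - [0, 0, 0.53]
    - [0, 0, 0.53]
    - [0, 0, 0.53]
    - [0, 0, 0.53]
    - [0, 0, 0.53]
    - [0, 0, 0.53]
    - [0, 0, 0.53]
    - [0, 0, 0.53]
    - [0, 0, 0.53]
  claw: [-1, -1, -1, -1, -1, -1, -1, -1, -1, -1, -1, -1]
  force: 40

```text
clock: 2.05
position: [0.4727, -0.1533, 0.2313]
ee_rot: [0.0, 1.0, 0.023, -0.0]
contact_force: [0.1, -0.3, 0.8]
width: 0.0855
gripper_force: 0.0
```

```bash
cat >> h.py <<'E'
def go(x,y,z,yaw=None):
    "units from measured pose to target; yaw = world angle (deg) of tool y"
    p,r=tool(); ty=r.as_matrix()[:,1]; cur=np.degrees(np.arctan2(ty[1],ty[0]))
    print("pos",p.round(4),"yaw",round(cur,2),"tilt",r.as_matrix()[:,2].round(4))
    print("delta",(r.inv().apply(np.array([x,y,z])-p)/.4).round(4),"turn z",None if yaw is None else round(-((yaw-cur+90)%180-90)/30,4))
E
python3 - <<'E'
from h import *
go(.5333,-.1053,.15,-87.6)
im=manip.get_image("wrist");save("w1",im["image"])
for q in("core_knob","crank_hub"): print(q,[(round(d["score"],2),np.round(d["point"],4).tolist()) for d in manip.place_of("wrist",q)])
P=world(im)
m=(P[...,2]>.078)&(P[...,2]<.11)&(np.hypot(P[...,0]-.615,P[...,1]+.207)<.05)
if m.sum()>9: print("boss",m.sum(),cv2.minAreaRect((P[m][:,:2]*1000).astype(np.float32)))
rgb=im["image"].astype(int); m=(rgb[...,0]>120)&(rgb[...,1]<60)&(P[...,2]>.03)&(P[...,2]<.08)
x=P[m]; print("red",m.sum(),cv2.minAreaRect((x[:,:2]*1000).astype(np.float32)),x[:,2].max())
E
```

```text
pos [ 0.4727 -0.1533  0.2313] yaw -87.38 tilt [-5.e-04 -7.e-04 -1.e+00]
delta [ 0.1569 -0.1131  0.203 ] turn z 0.0075
core_knob [(0.74, [0.5262, -0.1057, 0.0457])]
crank_hub [(0.57, [0.6156, -0.2094, 0.0758])]
boss 2316 ((613.8922119140625, -207.08473205566406), (32.54582595825195, 40.54402542114258), 2.775679588317871)
red 1082 ((409.1011657714844, -55.19267272949219), (200.1119842529297, 429.67059326171875), 25.6779842376709) 0.07664942728026991
```

View pics/w1.png

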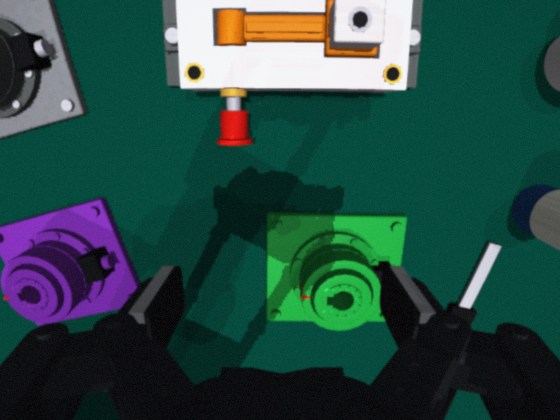

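>>> carry_out:
  delta_pos:
    - [0.15, -0.113, 0.15]
    - [0.15, -0.113, 0.2]
    - [0.15, -0.113, 0.3]
    - [0.15, -0.113, 0.4]
    - [0.15, -0.113, 0.513]
    - [0.15, -0.113, 0.513]
    - [0.15, -0.113, 0.513]
    - [0.15, -0.113, 0.513]
    - [0.15, -0.113, 0.513]
    - [0.15, -0.113, 0.513]
    - [0.15, -0.113, 0.513]
  turn:
    - [0, 0, 0]
    - [0, 0, 0]
    - [0, 0, 0]
    - [0, 0, 0]
    - [0, 0, 0]
    - [0, 0, 0]
    - [0, 0, 0]
    - [0, 0, 0]
    - [0, 0, 0]
    - [0, 0, 0]
    - [0, 0, 0]
  claw: [-1, -1, -1, -1, -1, -1, -1, 1, 1, 1, 1]
  force: 40

```text
clock: 3.3
position: [0.5313, -0.1064, 0.0274]
ee_rot: [0.0, 1.0, 0.022, 0.001]
contact_force: [-0.3, -0.8, 0.3]
width: 0.0282
gripper_force: 0.0
```

```bash
python3 - <<'E'
from h import *
s=manip.get_state();print(s["width"],s["gripper_force"],s["contact_force"])
go(.4905,-.1075,.026,-87.4)
E
```

```text
0.028244198686844576 0.0 [-0.29658024 -0.7507312   0.25601186]
pos [ 0.5313 -0.1064  0.0274] yaw -87.52 tilt [ 2.4e-03 -9.0e-04 -1.0e+00]
delta [-0.102  -0.0017  0.0033] turn z -0.004
```

>>> carry_out:
  delta_pos:
    - [0, 0, 0]
    - [0, 0, 0]
    - [0, 0, 0]
    - [-0.025, 0, 0]
    - [-0.05, 0, 0]
    - [-0.075, 0, 0]
    - [-0.1, 0, 0]
    - [-0.102, 0, 0]
    - [-0.102, 0, 0]
    - [-0.102, 0, 0]
  turn:
    - [0, 0, 0]
    - [0, 0, 0]
    - [0, 0, 0]
    - [0, 0, 0]
    - [0, 0, 0]
    - [0, 0, 0]
    - [0, 0, 0]
    - [0, 0, 0]
    - [0, 0, 0]
    - [0, 0, 0]
  claw: [1, 1, 1, 1, 1, 1, 1, 1, 1, 1]

```text
clock: 4.3
position: [0.4919, -0.1075, 0.0274]
ee_rot: [-0.0, 1.0, 0.021, 0.002]
contact_force: [2.3, 3.9, 6.2]
width: 0.025
gripper_force: 39.8
```

```bash
python3 - <<'E'
from h import *
s=manip.get_state();print(s["width"],s["gripper_force"],s["contact_force"])
go(.4905,-.1075,.026,-87.4)
E
```

```text
0.02501604531559751 39.84424889087677 [2.34279635 3.90668512 6.21961552]
pos [ 0.4919 -0.1075  0.0274] yaw -87.58 tilt [ 4.5e-03  2.0e-04 -1.0e+00]
delta [-0.0035 -0.0001  0.0036] turn z -0.0058
```

>>> carry_out:
  delta_pos:
    - [-0.008, 0, 0]
    - [-0.008, 0, 0]
    - [-0.008, 0, 0]
    - [0, 0, 0]
    - [0, 0, 0]
    - [0, 0, 0]
    - [0, 0, 0]
    - [0, 0, -0.12]
    - [0, 0, -0.24]
    - [0, 0, -0.36]
    - [0, 0, -0.48]
    - [0, 0, -0.48]
  turn:
    - [0, 0, 0]
    - [0, 0, 0]
    - [0, 0, 0]
    - [0, 0, 0]
    - [0, 0, 0]
    - [0, 0, 0]
    - [0, 0, 0]
    - [0, 0, 0]
    - [0, 0, 0]
    - [0, 0, 0]
    - [0, 0, 0]
    - [0, 0, 0]
  claw: [1, 1, 1, -1, -1, -1, -1, -1, -1, -1, -1, -1]

```text
clock: 5.5
position: [0.4935, -0.1095, 0.2249]
ee_rot: [0.003, 1.0, 0.022, 0.006]
contact_force: [0.4, 0.1, -0.4]
width: 0.0851
gripper_force: 0.0
```

```bash
python3 - <<'E'
from h import *
im=manip.get_image("wrist");save("w2",im["image"]);P=world(im)
rgb=im["image"].astype(int); m=(rgb[...,0]>120)&(rgb[...,1]<60)&(rgb[...,2]<60)&(P[...,2]>.03)&(P[...,2]<.08)&(np.hypot(P[...,0]-.49,P[...,1]+.107)<.06)
x=P[m]; print("red",m.sum(),cv2.minAreaRect((x[:,:2]*1000).astype(np.float32)))
m=(P[...,2]>.078)&(P[...,2]<.11)&(np.hypot(P[...,0]-.615,P[...,1]+.207)<.05)
print("boss",m.sum(),cv2.minAreaRect((P[m][:,:2]*1000).astype(np.float32)))
m=(abs(P[...,2]-.060)<.004)&(np.hypot(P[...,0]-.61,P[...,1]+.158)<.13)
print("mould",m.sum(),cv2.minAreaRect((P[m][:,:2]*1000).astype(np.float32)))
go(.5,.156,.25,-87.4)
E
```

```text
red 529 ((486.9457092285156, -108.38741302490234), (29.759336471557617, 21.8055477142334), 1.7003189325332642)
boss 2409 ((614.9407958984375, -206.80934143066406), (34.308048248291016, 41.07835006713867), 2.5628931522369385)
mould 22960 ((575.963134765625, -160.42828369140625), (168.63479614257812, 202.81558227539062), 3.750826835632324)
pos [ 0.4915 -0.1088  0.2215] yaw -87.53 tilt [ 0.0071 -0.0031 -1.    ]
delta [ 0.0502 -0.6601 -0.0731] turn z -0.0043
```

View pics/w2.png

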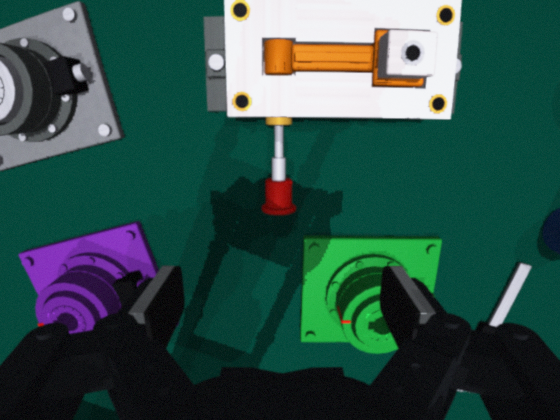

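The knob is now at (278,195) with the stepped shank exposed, so the core is back. Next I look at the grey cell from above.

>>> carry_out:
  delta_pos:
    - [0.02, -0.66, -0.073]
    - [0.02, -0.66, -0.073]
    - [0.02, -0.66, -0.073]
    - [0.02, -0.66, -0.073]
    - [0.02, -0.66, -0.073]
    - [0.02, -0.66, -0.073]
    - [0.02, -0.66, -0.073]
    - [0.02, -0.66, -0.073]
  turn:
    - [0, 0, 0]
    - [0, 0, 0]
    - [0, 0, 0]
    - [0, 0, 0]
    - [0, 0, 0]
    - [0, 0, 0]
    - [0, 0, 0]
    - [0, 0, 0]
  claw: [-1, -1, -1, -1, -1, -1, -1, -1]

```text
clock: 6.35
position: [0.4854, 0.1558, 0.2456]
ee_rot: [0.001, 1.0, 0.022, -0.002]
contact_force: [-1.1, -0.0, -0.5]
width: 0.0854
gripper_force: 0.0
```

```bash
python3 - <<'E'
from h import *
im=manip.get_image("wrist");P=world(im)
c=np.array([.580,.156])
m=(abs(P[...,2]-.075)<.004)&(np.hypot(P[...,0]-c[0],P[...,1]-c[1])<.04)
x=P[m]; print("face",m.sum(),np.median(x,0), cv2.minEnclosingCircle((x[:,:2]*1000).astype(np.float32)),cv2.fitEllipse((x[cv2.convexHull((x[:,:2]*1000).astype(np.float32),returnPoints=False).ravel(),:2]*1000).astype(np.float32)))
print([(round(d["score"],2),np.round(d["point"],4).tolist()) for d in manip.place_of("wrist","cell_mouth")])
# rectified top view at z=.075, 0.1 m square, 4px/mm; image up = world +x, left = world +y
g=np.arange(-.06,.06,.00025); X,Y=np.meshgrid(c[0]-g,c[1]-g,indexing="ij")
C=(np.stack([X,Y,np.full_like(X,.075),np.ones_like(X)],-1)@im["world_to_cam"].T)
a=C[...,:2]/C[...,2:3]; a=a*(1+im["k1"]*(a**2).sum(-1,keepdims=True))
u=(im["fx"]*a[...,0]+im["cx"]).astype(np.float32);v=(im["fy"]*a[...,1]+im["cy"]).astype(np.float32)
o=cv2.remap(im["image"],u,v,cv2.INTER_LINEAR); np.save("top.npy",o); save("top",o)
E
```

```text
face 3077 [0.58087954 0.1552017  0.07500997] ((579.4085083007812, 156.07696533203125), 30.0762996673584) ((579.4061889648438, 156.0852813720703), (59.1406135559082, 59.7492790222168), 23.778709411621094)
[(0.84, [0.5805, 0.1561, 0.0743]), (0.66, [0.3493, 0.1069, 0.0732])]
```

View pics/top.png

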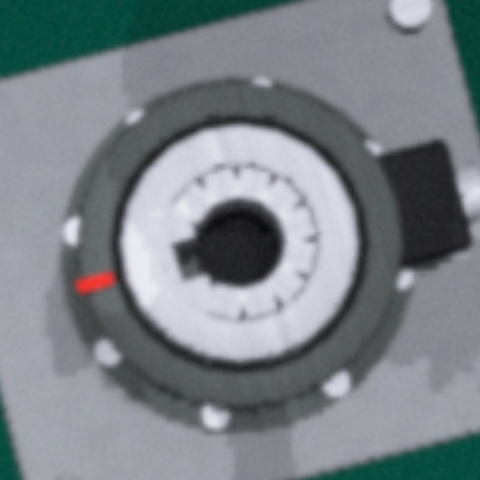

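The face is at (240,242), the keyway at about (185,258) and the red mark at (96,284), so both point near 106°. I'm refining that angle and planning the boss grasp.

```bash
python3 - <<'E'
from h import *
o=np.load("top.npy").mean(-1)
for r in (12.5,13.5,14.5):
    t=np.radians(np.arange(60,150,1.)); c0,r0=239.6,242.4
    u=c0-r*4*np.sin(t); v=r0-r*4*np.cos(t)
    s=cv2.remap(o.astype(np.float32),u.astype(np.float32)[None],v.astype(np.float32)[None],1)[0]
    d=np.degrees(t)[s<110]; print(r,s[::5].astype(int),d.min() if len(d) else 0,d.max() if len(d) else 0)
im=manip.get_image("wrist"); print("cam",np.linalg.inv(im["world_to_cam"])[:3,3])
go(.6147,-.207,.16,-87.4)
E
```

```text
12.5 [207 178 162 185 189 136  71  50  42  50  70  81  80  85 134 180 178 152] 87.0 127.00000000000001
13.5 [218 209 200 212 213 170  86  52  42  43  65  87  93 110 170 208 209 197] 89.0 124.0
14.5 [227 222 214 217 216 191 105  57  44  47  60  89  95 124 190 215 217 215] 90.0 123.00000000000001
cam [0.55950832 0.15810166 0.38870369]
pos [0.4861 0.1549 0.2465] yaw -87.61 tilt [-0.0016 -0.001  -1.    ]
delta [0.2839 0.9171 0.2165] turn z -0.0072
```

>>> carry_out:
  delta_pos:
    - [0.284, 0.917, 0.1]
    - [0.284, 0.917, 0.1]
    - [0.284, 0.917, 0.1]
    - [0.284, 0.917, 0.1]
    - [0.284, 0.917, 0.1]
    - [0.284, 0.917, 0.1]
    - [0.284, 0.917, 0.1]
    - [0.284, 0.917, 0.1]
    - [0.284, 0.917, 0.2165]
    - [0.284, 0.917, 0.2165]
    - [0.284, 0.917, 0.2165]
    - [0.284, 0.917, 0.2165]
  turn:
    - [0, 0, 0]
    - [0, 0, 0]
    - [0, 0, 0]
    - [0, 0, 0]
    - [0, 0, 0]
    - [0, 0, 0]
    - [0, 0, 0]
    - [0, 0, 0]
    - [0, 0, 0]
    - [0, 0, 0]
    - [0, 0, 0]
    - [0, 0, 0]
  claw: [-1, -1, -1, -1, -1, -1, -1, -1, -1, -1, -1, -1]

```text
clock: 7.7
position: [0.6164, -0.2056, 0.1626]
ee_rot: [0.001, 1.0, 0.022, 0.001]
contact_force: [-0.3, 0.4, 0.8]
width: 0.0853
gripper_force: 0.0
```

```bash
python3 - <<'E'
from h import *
go(.6148,-.207,.0615,-87.4)
im=manip.get_image("wrist");P=world(im)
m=(P[...,2]>.084)&(P[...,2]<.093)&(np.hypot(P[...,0]-.615,P[...,1]+.207)<.04)
if m.sum()>9: print("boss",m.sum(),cv2.minAreaRect((P[m][:,:2]*1000).astype(np.float32)),np.median(P[m][:,2]))
E
```

```text
pos [ 0.6164 -0.2056  0.1626] yaw -87.52 tilt [ 0.0025 -0.0011 -1.    ]
delta [-0.0048  0.0029  0.2528] turn z -0.0041
boss 2815 ((615.6385498046875, -207.0673370361328), (34.48479461669922, 40.012046813964844), 2.571668863296509) 0.08795570440661582
```

>>> carry_out:
  delta_pos:
    - [-0.003, 0.003, 0.08]
    - [-0.003, 0.003, 0.16]
    - [-0.003, 0.003, 0.22]
    - [-0.003, 0.003, 0.253]
    - [-0.003, 0.003, 0.253]
    - [-0.003, 0.003, 0.253]
    - [-0.003, 0.003, 0.253]
    - [-0.003, 0.003, 0.253]
    - [-0.003, 0.003, 0.253]
    - [-0.003, 0.003, 0.253]
    - [-0.003, 0.003, 0.253]
    - [-0.003, 0.003, 0.253]
  turn:
    - [0, 0, 0]
    - [0, 0, 0]
    - [0, 0, 0]
    - [0, 0, 0]
    - [0, 0, 0]
    - [0, 0, 0]
    - [0, 0, 0]
    - [0, 0, 0]
    - [0, 0, 0]
    - [0, 0, 0]
    - [0, 0, 0]
    - [0, 0, 0]
  claw: [-1, -1, -1, -1, -1, 0, 0, 0.4, 0.4, 1, 1, 1]
  force: 60

```text
clock: 8.95
position: [0.6158, -0.2073, 0.0613]
ee_rot: [0.001, 1.0, 0.022, 0.002]
contact_force: [-0.2, -1.3, 5.5]
width: 0.039
gripper_force: 62.7
```

```bash
python3 - <<'E'
from h import *
s=manip.get_state();print(s["width"],s["gripper_force"],s["contact_force"],s["moment"])
go(.6148,-.207,.0615,-87.4)
E
```

```text
0.039008604698093884 62.72364020347595 [-0.15896222 -1.30331275  5.52265631] [-0.04875339  0.04911916  0.03427023]
pos [ 0.6158 -0.2073  0.0613] yaw -87.52 tilt [ 0.0031 -0.0018 -1.    ]
delta [-0.0024 -0.001  -0.0006] turn z -0.004
```

>>> carry_out:
  delta_pos:
    - [0, 0, 0]
    - [0, 0, -0.012]
    - [0, 0, -0.025]
    - [0, 0, -0.04]
    - [0, 0, -0.06]
    - [0, 0, -0.09]
    - [0, 0, -0.13]
    - [0, 0, -0.18]
    - [0, 0, -0.24]
    - [0, 0, -0.3]
    - [0, 0, -0.3]
    - [0, 0, -0.3]
  turn:
    - [0, 0, 0]
    - [0, 0, 0]
    - [0, 0, 0]
    - [0, 0, 0]
    - [0, 0, 0]
    - [0, 0, 0]
    - [0, 0, 0]
    - [0, 0, 0]
    - [0, 0, 0]
    - [0, 0, 0]
    - [0, 0, 0]
    - [0, 0, 0]
  claw: [1, 1, 1, 1, 1, 1, 1, 1, 1, 1, 1, 1]

```text
clock: 10.15
position: [0.6146, -0.2064, 0.18]
ee_rot: [0.0, 1.0, 0.022, 0.0]
contact_force: [-0.1, -0.6, -4.0]
width: 0.0389
gripper_force: 61.7
```

```bash
python3 - <<'E'
from h import *
s=manip.get_state();print(s["width"],s["gripper_force"],s["contact_force"],s["moment"])
go(.5794,.156,.165,-87.4+13.9)
for n in("scene","side"):
    im=manip.get_image(n); i=im["image"]; u=proj(im,[.615,-.2,.17]).astype(int); save("l_"+n,i[max(0,u[1]-70):u[1]+70,max(0,u[0]-90):u[0]+90])
im=manip.get_image("wrist")
a=[cv2.resize(cv2.imread(f"pics/l_{n}.png"),(400,300)) for n in("scene","side")]
w=cv2.resize(cv2.cvtColor(im["image"],cv2.COLOR_RGB2BGR),(400,300))
cv2.imwrite("pics/lift.png",np.vstack([np.hstack(a),np.hstack([w,w*0])]))
E
```

```text
0.03886463333344306 61.671327352523804 [-0.07503192 -0.61549302 -4.02164369] [-0.06915022 -0.02865731  0.03570365]
pos [ 0.6146 -0.2064  0.18  ] yaw -87.51 tilt [ 8.e-04 -3.e-04 -1.e+00]
delta [-0.0486 -0.909   0.0371] turn z -0.4671
```

View pics/lift.png

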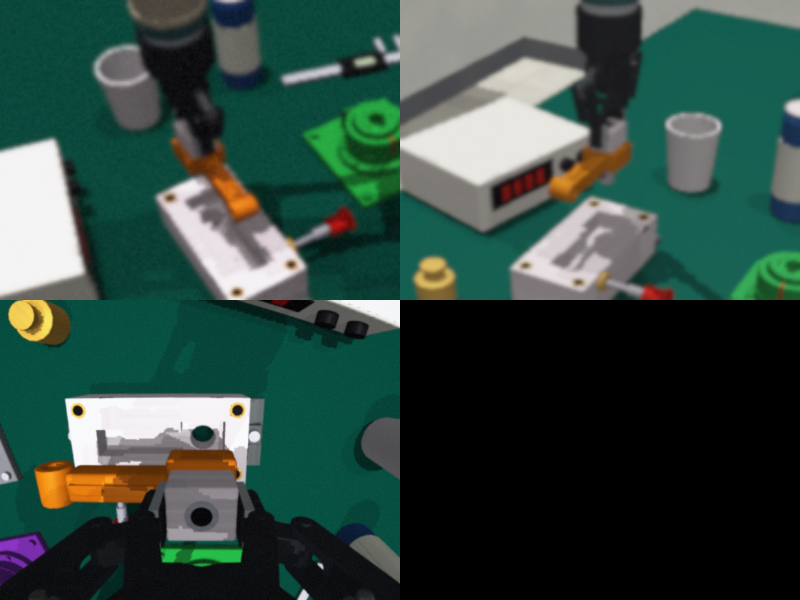

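The crank hangs upright above an empty cavity. Now I carry it over the grey cell, turning it toward the keyway.

>>> carry_out:
  delta_pos:
    - [-0.0486, -0.909, 0]
    - [-0.0486, -0.909, 0]
    - [-0.0486, -0.909, 0]
    - [-0.0486, -0.909, 0]
    - [-0.0486, -0.909, 0]
    - [-0.0486, -0.909, 0]
    - [-0.0486, -0.909, 0]
    - [-0.0486, -0.909, 0]
    - [-0.0486, -0.909, 0]
    - [-0.0486, -0.909, 0]
    - [-0.0486, -0.909, 0]
    - [-0.0486, -0.909, 0]
  turn:
    - [0, 0, -0.05]
    - [0, 0, -0.15]
    - [0, 0, -0.25]
    - [0, 0, -0.35]
    - [0, 0, -0.467]
    - [0, 0, -0.467]
    - [0, 0, -0.467]
    - [0, 0, -0.467]
    - [0, 0, -0.467]
    - [0, 0, -0.467]
    - [0, 0, -0.467]
    - [0, 0, -0.467]
  claw: [1, 1, 1, 1, 1, 1, 1, 1, 1, 1, 1, 1]

```text
clock: 11.5
position: [0.5797, 0.1542, 0.1792]
ee_rot: [0.0, 0.99, 0.142, -0.0]
contact_force: [-0.4, -0.4, -3.2]
width: 0.0391
gripper_force: 62.2
```

```bash
cat > m.py <<'E'
from h import *
def boss():
    p,r=tool(); im=manip.get_image("wrist");P=world(im)
    z=p[2]-.0273
    m=(abs(P[...,2]-z-.054)<.006)&(np.hypot(P[...,0]-p[0],P[...,1]-p[1])<.028)
    print("boss",m.sum(),cv2.minAreaRect((P[m][:,:2]*1000).astype(np.float32)),np.median(P[m][:,2])-z, "tcp",p)
    hsv=cv2.cvtColor(im["image"],cv2.COLOR_RGB2HSV)
    m=(abs(P[...,2]-z-.022)<.004)&(abs(hsv[...,0].astype(int)-14)<10)&(hsv[...,1]>120)
    d=np.hypot(P[...,0]-p[0],P[...,1]-p[1]); m&=(d>.035)&(d<.09)
    x=P[m]; q=cv2.fitLine((x[:,:2]*1000).astype(np.float32),cv2.DIST_HUBER,0,.01,.01).ravel()
    print("arm",m.sum(),"yaw",np.degrees(np.arctan2(q[1],q[0]))%180,"z",np.median(x[:,2])-z, "axis passes TCP at mm",(q[2]-p[0]*1e3)*q[1]-(q[3]-p[1]*1e3)*q[0])
boss(); go(.5794,.156,.125,-73.5)
s=manip.get_state();print(s["clock"],s["contact_force"])
E
python3 m.py
```

```text
boss 8696 ((579.8096923828125, 154.21458435058594), (34.867469787597656, 51.84599304199219), 16.54560661315918) 0.05406109027143044 tcp [0.57971612 0.15422253 0.1792171 ]
arm 4474 yaw 108.274635 z 0.022490562275487236 axis passes TCP at mm -5.041150988115172
pos [0.5797 0.1543 0.1794] yaw -73.63 tilt [-2.e-04 -5.e-04 -1.e+00]
delta [ 0.0004 -0.0043  0.1359] turn z -0.0042
11.55 [ 0.40724555  0.16473523 -3.40291322]
```

>>> carry_out:
  delta_pos:
    - [0, -0.0045, 0.05]
    - [0, -0.0045, 0.1]
    - [0, -0.0045, 0.11]
    - [0, -0.0045, 0.118]
    - [0, -0.0045, 0.122]
    - [0, -0.0045, 0.126]
    - [0, -0.0045, 0.13]
    - [0, -0.0045, 0.133]
    - [0, -0.0045, 0.133]
  turn:
    - [0, 0, 0]
    - [0, 0, 0]
    - [0, 0, 0]
    - [0, 0, 0]
    - [0, 0, 0]
    - [0, 0, 0]
    - [0, 0, 0]
    - [0, 0, 0]
    - [0, 0, 0]
  claw: [1, 1, 1, 1, 1, 1, 1, 1, 1]

```text
clock: 12.45
position: [0.5791, 0.1576, 0.1264]
ee_rot: [0.0, 0.99, 0.143, 0.0]
contact_force: [0.4, -0.0, -3.7]
width: 0.039
gripper_force: 62.3
```

```bash
python3 m.py
```

```text
boss 8704 ((579.3128051757812, 157.53207397460938), (34.62544631958008, 52.0251350402832), 16.298259735107422) 0.054036686304307815 tcp [0.57906808 0.157581   0.12640257]
arm 4067 yaw 112.648926 z 0.022552336205019327 axis passes TCP at mm -8.508612189555338
pos [0.579  0.1576 0.1264] yaw -73.5 tilt [ 3.e-04 -1.e-04 -1.e+00]
delta [-0.0003  0.0041  0.0035] turn z -0.0001
12.5 [ 0.02979147  0.09841365 -3.26835298]
```

The tip is 4 mm into the bore with no contact force. I'm lowering gently toward the keyway with a 1.2 mm sideways correction.

>>> carry_out:
  delta_pos:
    - [0, 0.003, 0.004]
    - [0, 0.003, 0.008]
    - [0, 0.003, 0.012]
    - [0, 0.003, 0.016]
    - [0, 0.003, 0.02]
    - [0, 0.003, 0.024]
    - [0, 0.003, 0.027]
    - [0, 0.003, 0.027]
  turn:
    - [0, 0, 0]
    - [0, 0, 0]
    - [0, 0, 0]
    - [0, 0, 0]
    - [0, 0, 0]
    - [0, 0, 0]
    - [0, 0, 0]
    - [0, 0, 0]
  claw: [1, 1, 1, 1, 1, 1, 1, 1]

```text
clock: 13.3
position: [0.5792, 0.1564, 0.1152]
ee_rot: [0.0, 0.99, 0.143, -0.0]
contact_force: [0.0, -0.8, -4.0]
width: 0.0389
gripper_force: 62.3
```

```bash
python3 - <<'E'
from h import *
go(.5794,.156,.1023,-73.5); print(manip.get_state()["contact_force"],manip.get_state()["moment"])
E
```

```text
pos [0.5792 0.1564 0.1152] yaw -73.51 tilt [-4.e-04 -1.e-04 -1.e+00]
delta [0.0002 0.0011 0.0323] turn z -0.0004
[ 0.030702   -0.80308692 -4.00250335] [-0.02824709 -0.02046446  0.04857345]
```

The key is already 3 mm below the face with no force, so it is in the keyway. Continuing down.

>>> carry_out:
  delta_pos:
    - [0, 0.001, 0.006]
    - [0, 0.001, 0.012]
    - [0, 0.001, 0.018]
    - [0, 0.001, 0.022]
    - [0, 0.001, 0.026]
    - [0, 0.001, 0.029]
    - [0, 0.001, 0.031]
    - [0, 0.001, 0.031]
  turn:
    - [0, 0, 0]
    - [0, 0, 0]
    - [0, 0, 0]
    - [0, 0, 0]
    - [0, 0, 0]
    - [0, 0, 0]
    - [0, 0, 0]
    - [0, 0, 0]
  claw: [1, 1, 1, 1, 1, 1, 1, 1]

```text
clock: 14.1
position: [0.5794, 0.156, 0.103]
ee_rot: [0.0, 0.99, 0.143, -0.0]
contact_force: [0.0, -0.5, -3.4]
width: 0.0389
gripper_force: 62.3
```

```bash
python3 - <<'E'
from h import *
go(.5794,.156,.1023,-73.5); print(manip.get_state()["contact_force"],manip.get_state()["moment"])
E
```

```text
pos [0.5794 0.156  0.103 ] yaw -73.51 tilt [-2.e-04 -1.e-04 -1.e+00]
delta [0.0001 0.     0.0017] turn z -0.0004
[ 0.03499158 -0.54710313 -3.3871023 ] [-0.05198375  0.01758765  0.02046141]
```

>>> carry_out:
  delta_pos:
    - [0, 0, 0.001]
    - [0, 0, 0.002]
    - [0, 0, 0.002]
    - [0, 0, 0.002]
    - [0, 0, 0.002]
    - [0, 0, 0.002]
    - [0, 0, 0.002]
    - [0, 0, -0.06]
    - [0, 0, -0.15]
    - [0, 0, -0.25]
    - [0, 0, -0.25]
    - [0, 0, -0.25]
  turn:
    - [0, 0, 0]
    - [0, 0, 0]
    - [0, 0, 0]
    - [0, 0, 0]
    - [0, 0, 0]
    - [0, 0, 0]
    - [0, 0, 0]
    - [0, 0, 0]
    - [0, 0, 0]
    - [0, 0, 0]
    - [0, 0, 0]
    - [0, 0, 0]
  claw: [1, 1, 1, 0, -1, -1, -1, -1, -1, -1, -1, -1]

```text
clock: 15.3
position: [0.58, 0.1562, 0.2044]
ee_rot: [0.0, 0.99, 0.143, 0.001]
contact_force: [-0.1, -1.0, -0.2]
width: 0.0855
gripper_force: 0.0
```

```bash
python3 - <<'E'
from h import *
p,r=tool(); im=manip.get_image("wrist");save("fin",im["image"]);P=world(im)
m=(abs(P[...,2]-.129)<.008)&(np.hypot(P[...,0]-.5794,P[...,1]-.156)<.03)
x=P[m];A=np.c_[x[:,:2]-[.5794,.156],np.ones(len(x))];k=np.linalg.lstsq(A,x[:,2],rcond=None)[0]
print("boss",m.sum(),cv2.minAreaRect((x[:,:2]*1000).astype(np.float32)),"slope,top",k,"tcp",p,manip.get_state()["contact_force"])
for n in("scene","side"):
    manip.get_image(n)
    for q in("crank","core_knob"): print(n,q,[(round(d["score"],2),np.round(d["point"],3).tolist()) for d in manip.place_of(n,q)][:2])
E
```

```text
boss 2881 ((579.6013793945312, 156.4718780517578), (34.18888854980469, 40.185646057128906), 16.412267684936523) slope,top [-0.0361427  -0.01102572  0.12875894] tcp [0.57998876 0.15616827 0.20438838] [0.52031227 0.9237241  0.05763944]
scene crank [(0.9, [0.576, 0.15, 0.076])]
scene core_knob [(0.67, [0.49, -0.109, 0.049])]
side crank [(0.7, [0.579, 0.155, 0.079])]
side core_knob [(0.63, [0.488, -0.106, 0.041])]
```

View pics/fin.png

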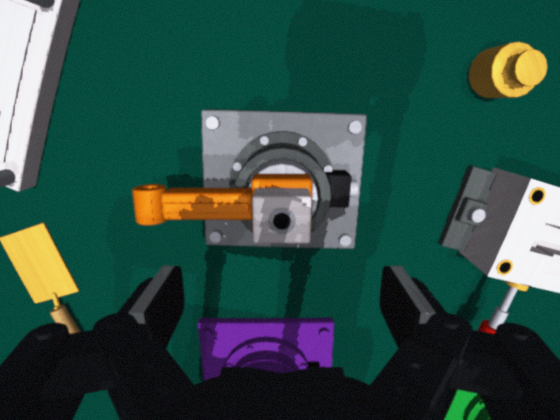

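The crank sits on the grey cell with its boss at (282,220). The boss top is at 0.129 m, which puts the hub flush on the face. It is centred to under 1 mm, the core is still back and the gripper is clear.

```bash
python3 -c "
from h import *
print(manip.sign_off())"
```

```text
the job is handed in; nothing more can be done
None
```

The job is handed in at about 15.5 s on the robot's clock: the core was drawn back, and the crank lifted out and set in the grey cell's keyway with its hub flush on the face to within about 1 mm by camera; the judge's result was not shown.

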